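# Open the chisel case and lay the chisel in the bench tray

## Robot

A 6-joint arm with a two-finger parallel gripper is mounted at the origin on the work surface. World frame = base frame: x ahead of the robot, y to its left, z up, the work surface at z = 0. Lengths are in m, angles in rad, forces in N, time in s.
With the tool pointing down it reaches from about 0.275 to 0.975 m from the base axis. Payload 8.4 kg.
Tool frame: the origin (TCP) lies midway between the tips of the shut fingers; the grasp point (between the pads) lies behind it (grasp_offset is the z of the grasp point in the tool frame, in m); z points along the fingers, y is the direction in which the jaws open and shut (so a half turn about z gives the same grasp; the last joint's range is limited). The gripper opens to 92 mm and grips with 3 to 60 N. Pads are 20 mm wide; open, the fingers measure 128 mm over their backs; the gripper's body (75 mm by 189 mm) begins 69 mm behind the grasp point.
Start: joints at [-1.229, 0.353, 1.633, -0, 1.155, -0.002], TCP at [0.211, -0.588, 0.189] pointing down, gripper open.
Joint ranges: [-2.63, 2.63], [-0.92, 2.1], [0.06, 2.66], [-1.3, 4.44], [0, 2.69], [-3.02, 3.02]. Speed limits (rad/s): [2.22, 2.22, 2.79, 3.14, 3.14, 3.14].

## Interface

Orientations are given as a unit quaternion [w, x, y, z].
In Python, from station import sense, capture, sign_off, grasp_offset gives the robot as it stands. The module is installed in compiled form; this text tells all that it offers.
- The arm moves only by the tool arm_command, never from a script. Its argument "moves" is a list of rows, each a list of 3 entries, a list of its own where there are three numbers: the shift along the tool's x, y, z in mm, then the turn, a rotation vector about the tool's x, y, z in units of 6 degrees (1.0 is 6 degrees), then the closure in counts, from 0 (fully open) to 255 (shut). A call has 1 to 8 rows; each row is the pose to reach, as a shift and turn from the pose commanded when the call began, along the tool's axes at that moment; what a row does not reach only later rows make up. A row lasts 1/10 s, in which the tool goes at most 50 mm and 8.59 degrees, less where a joint would pass 70% of its speed; a pose out of reach is approached as far as the arm can. A call with a gripper value outside its range is refused whole. The fingers move at their own pace and stop on an object; "grip_force" is the grip in N (left out, the last holds). Time passes only in rows, so rows that repeat a pose let the fingers close. It gives the time, the measured TCP pose, the force and the opening at its end, in the units of the state.
- sense(): the state, without advancing time (a new reading comes with each control period).
- capture(name): name is "scene" or "top" or "wrist"; returns a dict with "img" (384x512x3 uint8, blue, green, red), "range_z" (384x512 float32, m along the optical axis (not along the pixel's ray), 0 where there is no reading), "mtx" (3x3 intrinsics, pixels), "R" (3x3) and "t" (3): a world point X has camera coordinates R X + t; the wrist camera has in their place "mount" (4x4, takes a point from camera to tool coordinates, whose origin is the TCP and whose axes are the flange's). Camera axes: x right, y down, z forward; pixel columns grow to the right and rows downward; lengths in m; the calibration is good to about 2 mm. A picture is of the moment at which its call begins: read the wrist's pose just before it.
- sign_off(): hands the job in, once; it reports no verdict.
The state is a dict: "clock": time; "joint_positions": joint angles; "dq": joint speeds; "effort": joint torques, N m; "eef_pos": TCP position; "ee_rot": TCP orientation; "ft_force": force on the tool from outside, world axes, zero at the start; "ft_torque": the same for the moment, N m; "gripper_width": finger opening in m.
Only numpy, scipy, OpenCV 4.12 (cv2) and the standard library are available. Lean on these libraries where they do the work, as an engineer would, in place of code of your own. Each camera call takes 0.05 s, during which the arm holds its last target. There are 200 camera calls.

## Task

Push the lid of the blue clamshell case up by its orange lip and over past its balance point, so that it stays open by itself. Then lift the chisel out and set it down gently, not dropped, lying flat inside the wooden tray with its blade towards the end with the brown cork strip. Leave the case open, and do not disturb the mallet, the glue bottle or the tin.

Things in the scene. Friction and masses are not known exactly. Their poses are not given: they have to be found in the camera images.
- case: Blue clamshell case, fixed; base 160 (x) x 260 (y) x 60 mm high, walls and floor 6. Origin: centre of its underside; x from its front (robot side) to the hinge side, y along its length, z up. A finger scoop 110 mm wide in the middle of the front wall (x = -80 mm) is cut down to 26 mm above the bench: fingers get under the lid. The chisel lies inside along y at x = -18 mm, blade to +y.
- case_hinge (a point): Middle of the lid's hinge line: 80 mm from the case's origin along its x, 60 mm above the bench. The hinge line runs along the case's y.
- lid (a joint): Lid angle, rad: 0 shut, grows as it opens up and away over the hinge; end stop at 2.3, leaning well back. About 0.2 kg, turns freely (no spring, hardly any friction): let go below about 1.4 it falls shut, past that it falls open to its stop and stays.
- lid_lip (a point): Middle of the front edge of the lid's orange lip, 177 mm from the hinge line. The lip is 90 mm long (y), 6 mm thick, and juts 17 mm out from the case's front; lid shut, its underside is 60 mm above the bench and this point 63 mm. The lid is a hollow shell 160 x 260 mm, 16 mm high, open side down. x points from lip to hinge.
- chisel_center (a point): Balance point of the chisel, half-way up in its red flat-sided handle (105 mm long, 26 wide, 24 high): grip here. Blade 20 x 4 mm, whole 195 mm, 0.16 kg. x points to the cutting edge, z up. From here the edge is 118 mm ahead, handle's front end 28 ahead, its rear end 77 behind. 42.5 mm above the bench in the case, 18 mm in the tray. Nothing stands beside it within 50 mm to either end.
- chisel_edge (a point): Middle of the chisel's cutting edge.
- chisel_butt (a point): Middle of the rear end of the chisel's handle.
- tray: Shallow open wooden tray lined with grey felt, fixed to the bench. Origin: centre of its underside. 150 (x) x 245 (y) x 20 mm high, walls and floor 6 mm thick. The wall at its +y end is covered with dark brown cork, which runs 30 mm in along the floor.
- mallet: Wooden mallet lying on the bench between and beyond case and tray, handle towards the robot, about 265 mm long, head 110 mm wide and 55 mm high. Origin: on the bench under its handle, 75 mm from the head; x points to the head.
- glue: White glue bottle with an orange cap, 60 mm diameter, 150 mm high, standing. Origin: centre of its foot.
- tin: Low tin, 76 mm diameter, 70 mm high, standing. Origin: centre of its foot.

How it is judged:
By the outcome, as a careful person would: the job done as asked, in the order asked, and still so for the second after the job is handed in, with the robot touching nothing.
It also fails if it takes over 70 s, if anything falls off the work surface, if the arm or the gripper's body presses on something with over 40 N, if the wrist force passes 120 N, or if a joint passes its speed limit or range.

## Working session

There is one attempt and no reset: what is moved stays moved. The work goes in short steps, Python scripts to look and compute and a tool call to move; the robot and the scene stay as the last step left them, time stands still between calls to the robot, and variables do not carry over. Pictures are saved under pics/ and viewed, on a budget of 13 in all, crops included, one or two more only if the job needs it, and the job is handed in when it is done.

Besides the shell and the picture viewer there is one more tool, called after "Request:" as name([rows], argument=value, ...), one row to a line, values as JSON. arm_command: Moves the arm, as the interface text tells. Its arguments: {"type":"object","properties":{"moves":{"type":"array","items":{"type":"array"}},"grip_force":{"type":"number"}},"required":["moves"]}

```bash
mkdir -p pics; cat > h.py <<'E'
import numpy as np, cv2
from station import sense, capture, sign_off, grasp_offset
from scipy.spatial.transform import Rotation as Ro
def rot(q): return Ro.from_quat([q[1],q[2],q[3],q[0]])
def world(c,u,v,z=None):
    """pixel -> world by depth, or onto plane z"""
    r=np.linalg.inv(c["mtx"])@np.array([u,v,1.])
    R,t=c["R"],c["t"]; o=-R.T@t; d=R.T@r
    s=c["range_z"][int(round(v)),int(round(u))] if z is None else (z-o[2])/d[2]
    return o+s*d
def wristRt(c,s):
    T=np.eye(4);T[:3,:3]=rot(s["ee_rot"]).as_matrix();T[:3,3]=s["eef_pos"]
    M=np.linalg.inv(T@np.array(c["mount"])); c["R"]=M[:3,:3];c["t"]=M[:3,3]; return c
def delta(pos,R=None,s=None):
    s=s or sense(); R0=rot(s["ee_rot"])
    d=R0.inv().apply(np.array(pos)-s["eef_pos"])*1000
    w=(R0.inv()*R).as_rotvec()/np.radians(6) if R is not None else np.zeros(3)
    return d.round(1),w.round(2)
E
python3 - <<'E'
from h import *
import pickle
s=sense();print(s,grasp_offset)
print(rot(s["ee_rot"]).as_matrix().round(3))
a=capture("scene");b=capture("top")
pickle.dump((a,b),open("first.pkl","wb"))
cv2.imwrite("pics/scene.png",a["img"]);cv2.imwrite("pics/top.png",cv2.resize(b["img"],(800,600),interpolation=cv2.INTER_CUBIC))
E
```

```text
{'clock': 0.0, 'joint_positions': array([-1.22936947e+00,  3.53672071e-01,  1.63409882e+00, -7.39155627e-06,
        1.15521917e+00, -2.38795465e-03]), 'dq': array([ 0.0002356 , -0.00114318, -0.00053417, -0.00031874, -0.00072285,
       -0.00170597]), 'effort': array([-2.01218696e-03, -5.93841577e+01, -3.34216404e+01,  6.94799982e-02,
        2.34181224e-02, -1.34372331e-04]), 'eef_pos': array([ 0.21050528, -0.58792803,  0.1879639 ]), 'ee_rot': array([-6.88116790e-04,  9.85259779e-01,  1.71063380e-01, -1.21208870e-04]), 'ft_force': array([-1.04856228, -0.73107553, -0.80294829]), 'ft_torque': array([ 0.00751861, -0.03214339, -0.04582232]), 'gripper_width': 0.09178031654230123} -0.0187
[[ 0.941  0.337 -0.   ]
 [ 0.337 -0.941  0.001]
 [-0.    -0.001 -1.   ]]
```

View pics/scene.png

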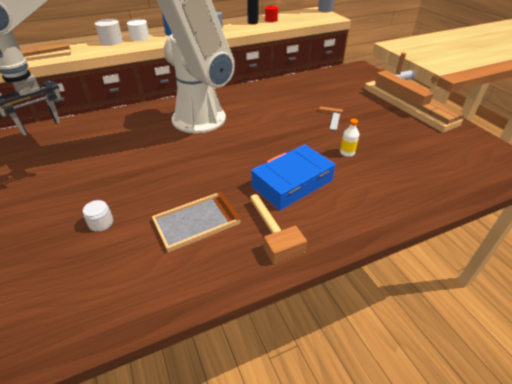

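View pics/top.png

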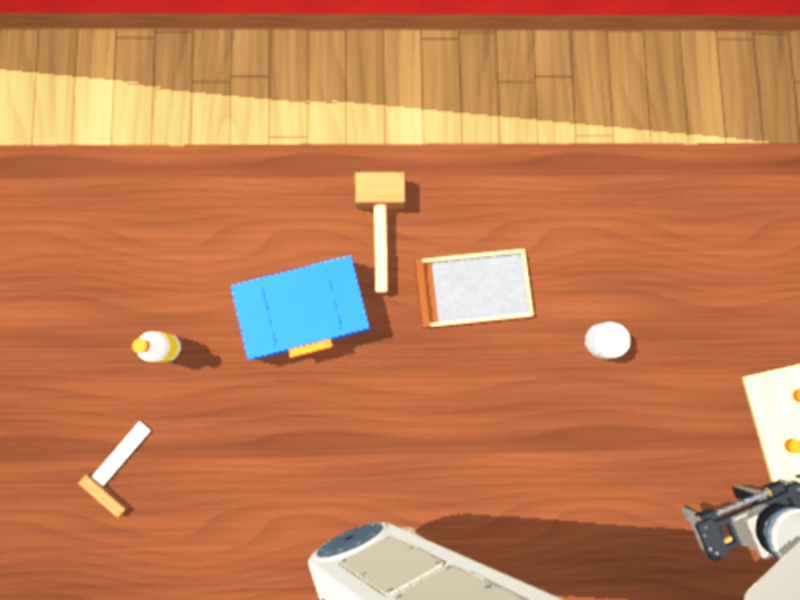

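The overview shows the case (top view ~300,307) with its lip facing the robot. The tray is at ~475,288 with its cork end at +y, the mallet between and beyond them, the glue at ~157,347 and the tin at ~608,340. Next I'll measure these.

```bash
cat > m.py <<'E'
from h import *
import pickle
a,b=pickle.load(open("first.pkl","rb"))
def cloud(c):
    v,u=np.mgrid[0:384,0:512]; z=c["range_z"]
    p=np.stack([(u-c["mtx"][0,2])/c["mtx"][0,0]*z,(v-c["mtx"][1,2])/c["mtx"][1,1]*z,z],-1)
    return (p-c["t"])@c["R"]
P=cloud(b); h=cv2.cvtColor(b["img"],cv2.COLOR_BGR2HSV); H,S,V=[h[...,i].astype(int) for i in range(3)]
ok=b["range_z"]>0
v,u=np.mgrid[0:384,0:512]
def rect(m,n,z):
    m=m&ok; 
    uv=np.c_[u[m],v[m]]
    X=np.array([world(b,x,y,z)[:2] for x,y in uv]).astype(np.float32)
    r=cv2.minAreaRect(X*1000); print(n,m.sum(),"c",np.round(r[0],1),"size",np.round(r[1],1),"ang",round(r[2],2),"z med",np.median(P[m][:,2]).round(4))
rect((H>95)&(H<120)&(S>120)&(P[...,2]>.066)&(P[...,2]<.09),"lid",.076)
win=(u>180)&(u<218)&(v>215)&(v<232)
rect((H>8)&(H<28)&(S>200)&(V>180)&(P[...,2]>.04)&win,"lip",.066)
tw=(u>262)&(u<345)&(v>155)&(v<212)
rect(tw&(P[...,2]>.012)&(P[...,2]<.03),"tray rim",.02)
rect(tw&(S<40)&(V>120),"felt",.006)
mw=(u>222)&(u<262)&(v>105)&(v<192)
rect(mw&(P[...,2]>.04)&(P[...,2]<.07),"mallet head",.055)
rect((u>225)&(u<262)&(v>136)&(v<192)&(P[...,2]>.012)&(P[...,2]<.05)&(H<35)&(H>15),"mallet handle",.03)
for x,y,z in [(158,347,.1),(140,346,.15),(608,340,.07)]: print(world(b,x/1.5625,y/1.5625,z).round(3),world(b,x/1.5625,y/1.5625).round(3))
E
python3 m.py
```

```text
lid 3797 c [587.9 176.5] size [158.4 259.1] ang 13.88 z med 0.0756
lip 2 c [510.2 111.5] size [3.3 0. ] ang -180.0 z med 0.0624
tray rim 583 c [ 633.4 -200.3] size [150.4 247.4] ang 5.21 z med 0.02
felt 2308 c [ 635.4 -219.6] size [147.4 209.8] ang 5.27 z med 0.0064
mallet head 669 c [753.5  11. ] size [111.9 267.5] ang 87.32 z med 0.054
mallet handle 374 c [710.4   5.8] size [ 24.3 171.9] ang 89.48 z med 0.0363
[0.505 0.459 0.1  ] [0.505 0.455 0.109]
[0.506 0.474 0.15 ] [0.506 0.476 0.146]
[ 0.509 -0.475  0.07 ] [ 0.509 -0.474  0.072]
```

```bash
python3 - <<'E'
from h import *
import pickle
s=sense(); c=capture("wrist"); print(np.round(c["mount"],3))
th=np.radians(13.88); cx=np.array([np.cos(th),np.sin(th),0]); cy=np.array([-np.sin(th),np.cos(th),0])
for sg in (1,-1):
  p=np.radians(25); z=np.cos(p)*cx-np.array([0,0,np.sin(p)]); y=sg*cy; x=np.cross(y,z)
  R=Ro.from_matrix(np.c_[x,y,z]); O=np.array([.588,.1765,0])
  print(sg,delta(O-cx*.15+[0,0,.2],R,s), (rot(s["ee_rot"]).inv()*R).as_rotvec(degrees=True))
  print(delta(O-cx*.15+[0,0,.2],Ro.from_matrix(np.c_[np.cross(y,[0,0,-1]),y,[0,0,-1]]),s))
E
```

```text
[[ 0.001 -0.971 -0.24   0.067]
 [ 1.     0.001  0.002  0.   ]
 [-0.002 -0.24   0.971 -0.196]
 [ 0.     0.     0.     1.   ]]
1 (array([ 463.9, -607.7,  -11.2]), array([-15.68,  -0.81, -24.61])) [ -94.06543593   -4.87229912 -147.64599412]
(array([ 463.9, -607.7,  -11.2]), array([-0.000e+00, -2.000e-02, -2.903e+01]))
-1 (array([ 463.9, -607.7,  -11.2]), array([-0.56, 10.82,  0.86])) [-3.36390592 64.94414015  5.13917174]
(array([ 463.9, -607.7,  -11.2]), array([-0.01,  0.  ,  0.97]))
```

Request:
arm_command([
  [[230,-300,-40],[0,0,0],0],
  [[230,-300,-40],[0,0,0],80],
  [[230,-300,-40],[0,0,0],255],
  [[230,-300,-40],[0,0,0],255],
  [[230,-300,-40],[0,0,0],255],
  [[230,-300,-40],[0,0,0],255],
  [[230,-300,-40],[0,0,0],255],
  [[230,-300,-40],[0,0,0],255],
])

```text
clock: 0.95
eef_pos: [0.3262, -0.2257, 0.229]
ee_rot: [-0.0, 0.985, 0.172, 0.0]
ft_force: [1.6, 0.1, 0.0]
gripper_width: 0.038
```

Request:
arm_command([
  [[230,-300,20],[-0.5,10.8,0.9],255],
  [[230,-300,20],[-0.5,10.8,0.9],255],
  [[230,-300,20],[-0.5,10.8,0.9],255],
  [[230,-300,20],[-0.5,10.8,0.9],255],
  [[230,-300,20],[-0.5,10.8,0.9],255],
  [[230,-300,20],[-0.5,10.8,0.9],255],
  [[230,-300,20],[-0.5,10.8,0.9],255],
  [[230,-300,20],[-0.5,10.8,0.9],255],
])

```text
clock: 1.75
eef_pos: [0.4413, 0.0699, 0.2421]
ee_rot: [-0.073, 0.881, 0.139, 0.446]
ft_force: [0.6, 0.4, 1.0]
gripper_width: 0.0007
```

```bash
cat >> h.py <<'E'
th=np.radians(13.88); CX=np.array([np.cos(th),np.sin(th),0]); CY=np.array([-np.sin(th),np.cos(th),0]); UZ=np.array([0,0,1.]); CO=np.array([.588,.1765,0])
def C(x,y,z): return CO+(x*CX+y*CY+z*UZ)/1000
def Rp(deg):
    p=np.radians(deg); z=np.cos(p)*CX-np.sin(p)*UZ; y=-CY; return Ro.from_matrix(np.c_[np.cross(y,z),y,z])
def show(s=None):
    s=s or sense(); d=np.array(s["eef_pos"])-CO
    z=rot(s["ee_rot"]).as_matrix()[:,2]
    print("t",s["clock"],"case",np.round([d@CX*1e3,d@CY*1e3,d[2]*1e3],1),"pitch",np.degrees(np.arcsin(-z[2])).round(1),"yawoff",np.degrees(np.arctan2(z@CY,z@CX)).round(1),"F",np.round(s["ft_force"],1),"w",round(s["gripper_width"],4),"q",np.round(s["joint_positions"],2))
E
python3 - <<'E'
from h import *
show();print(delta(C(-150,0,60),Rp(25)),delta(C(-150,0,120),Rp(25)))
E
```

```text
t 1.75 case [-168.   -68.3  242.1] pitch 36.3 yawoff 4.3 F [0.6 0.4 1. ] w 0.0007 q [-0.19 -0.36  2.61  1.52  0.41 -0.26]
(array([-133.5,  -66. ,  126.3]), array([-0.61,  1.88,  0.32])) (array([-85.1, -66.3,  90.8]), array([-0.61,  1.88,  0.32]))
```

```bash
cat > k.py <<'E'
from h import *
from scipy.optimize import least_squares
s=sense(); D=[(np.array([-1.22936947e+00,3.53672071e-01,1.63409882e+00]),np.array([.21050528,-.58792803,.1879639]),np.array([-6.88e-4,.98526,.171063,-1.2e-4]))]
D.append((s["joint_positions"][:3],np.array(s["eef_pos"]),np.array(s["ee_rot"])))
def f(p):
    L1,L2,h,Lt=p; r=[]
    for q,e,o in D:
        w=e-Lt*rot(o).as_matrix()[:,2]
        rr=L1*np.sin(q[1])+L2*np.sin(q[1]+q[2]); z=h+L1*np.cos(q[1])+L2*np.cos(q[1]+q[2])
        r+=list(np.array([rr*np.cos(q[0]),rr*np.sin(q[0]),z])-w)
    return r
S=least_squares(f,[.45,.5,.3,.3]); print(S.x,np.round(S.fun,4))
L1,L2,h,Lt=S.x
# grid: required q2,q3,q5 for lid push poses, in-plane approx
for pit in (25,35,45,55,65):
  for x,z in [(-150,60),(-120,45),(-84,38)]:
    R=Rp(pit).as_matrix()[:,2]; w=C(x,0,z)-Lt*R; r=np.hypot(*w[:2]); d=np.hypot(r,w[2]-h)
    c=(d*d-L1**2-L2**2)/(2*L1*L2); q3=np.arccos(np.clip(c,-1,1)); q2=np.arctan2(r,w[2]-h)-np.arctan2(L2*np.sin(q3),L1+L2*np.cos(q3))
    print(pit,x,z,"r,z wrist",round(r,3),round(w[2],3),"q",np.round([q2,q3,np.pi/2+np.radians(pit)-q2-q3],2))
E
python3 k.py
```

```text
[0.5961946  0.45782304 0.20105356 0.38747505] [-0.0014 -0.0006 -0.0005 -0.0001 -0.0006  0.0005]
25 -150 60 r,z wrist 0.116 0.224 q [ 1.38  3.14 -2.51]
25 -120 45 r,z wrist 0.145 0.209 q [ 1.25  3.06 -2.29]
25 -84 38 r,z wrist 0.181 0.202 q [ 0.97  2.92 -1.89]
35 -150 60 r,z wrist 0.149 0.282 q [ 0.54  2.95 -1.31]
35 -120 45 r,z wrist 0.178 0.267 q [ 0.58  2.89 -1.29]
35 -84 38 r,z wrist 0.214 0.26 q [ 0.56  2.81 -1.19]
45 -150 60 r,z wrist 0.192 0.334 q [ 0.2   2.78 -0.62]
45 -120 45 r,z wrist 0.221 0.319 q [ 0.28  2.74 -0.67]
45 -84 38 r,z wrist 0.257 0.312 q [ 0.33  2.67 -0.64]
55 -150 60 r,z wrist 0.243 0.377 q [ 0.09  2.63 -0.19]
55 -120 45 r,z wrist 0.273 0.362 q [ 0.18  2.59 -0.23]
55 -84 38 r,z wrist 0.308 0.355 q [ 0.24  2.53 -0.23]
65 -150 60 r,z wrist 0.301 0.411 q [0.09 2.48 0.14]
65 -120 45 r,z wrist 0.331 0.396 q [0.16 2.44 0.1 ]
65 -84 38 r,z wrist 0.367 0.389 q [0.22 2.38 0.1 ]
```

```bash
cat >> h.py <<'E'
def Ryp(yaw,pit):  # tool pointing at yaw (rel. to case x, deg), pitched down, jaw axis horizontal, camera up
    a,p=np.radians([yaw,pit]); d=np.cos(a)*CX+np.sin(a)*CY; z=np.cos(p)*d-np.sin(p)*UZ; y=-np.cross(UZ,d); return Ro.from_matrix(np.c_[np.cross(y,z),y,z])
def ik(pos,R,L1=.5962,L2=.4578,h=.2011,Lt=.3875):
    Z=R.as_matrix()[:,2]; w=pos-Lt*Z; r=np.hypot(*w[:2]); d=np.hypot(r,w[2]-h)
    q3=np.arccos(np.clip((d*d-L1**2-L2**2)/(2*L1*L2),-1,1)); q2=np.arctan2(r,w[2]-h)-np.arctan2(L2*np.sin(q3),L1+L2*np.cos(q3))
    q1=np.arctan2(w[1],w[0]); f=np.array([np.sin(q2+q3)*np.cos(q1),np.sin(q2+q3)*np.sin(q1),np.cos(q2+q3)])
    left=np.array([-np.sin(q1),np.cos(q1),0]); dn=np.cross(left,f)
    return np.round([q1,q2,q3,np.arctan2(Z@left,Z@dn),np.arccos(Z@f)],2)
E
python3 - <<'E'
from h import *
s=sense(); show(s); print("model now",ik(np.array(s["eef_pos"]),rot(s["ee_rot"])))
for yaw,pit in [(30,45),(35,40),(30,35)]:
  R=Ryp(yaw,pit)
  print(yaw,pit,[list(ik(C(x,0,z),R)) for x,z in [(-150,100),(-130,30),(-88,30)]])
R=Ryp(30,45); print("to pre",delta(C(-150,0,100),R))
p0=C(-130,0,30); base=dict(eef_pos=p0,ee_rot=np.roll(R.as_quat(),1))
print("pre->p0",delta(p0,R,dict(base,eef_pos=C(-150,0,100)))[0])
q0=C(-88,0,30);print("p0->in",delta(q0,R,base)[0]); b2=dict(base,eef_pos=q0)
for t in range(0,121,10):
  a=np.radians(t); rho,n=168,-24   # n below underside plane
  x=80-rho*np.cos(a)-(-n)*np.sin(a); z=60+rho*np.sin(a)+n*np.cos(a)
  print(t,round(x),round(z),delta(C(x,0,z),R,b2)[0],ik(C(x,0,z),R))
E
```

```text
t 1.75 case [-168.   -68.3  242.1] pitch 36.3 yawoff 4.3 F [0.6 0.4 1. ] w 0.0007 q [-0.19 -0.36  2.61  1.52  0.41 -0.26]
model now [-0.19 -0.36  2.61  1.53  0.4 ]
30 45 [[np.float64(-0.2), np.float64(0.11), np.float64(2.62), np.float64(1.72), np.float64(0.63)], [np.float64(-0.17), np.float64(0.36), np.float64(2.66), np.float64(2.1), np.float64(0.72)], [np.float64(-0.11), np.float64(0.38), np.float64(2.57), np.float64(2.09), np.float64(0.68)]]
35 40 [[np.float64(-0.32), np.float64(0.2), np.float64(2.63), np.float64(1.69), np.float64(0.79)], [np.float64(-0.29), np.float64(0.46), np.float64(2.65), np.float64(1.98), np.float64(0.86)], [np.float64(-0.22), np.float64(0.46), np.float64(2.57), np.float64(1.99), np.float64(0.83)]]
30 35 [[np.float64(-0.36), np.float64(0.27), np.float64(2.72), np.float64(1.92), np.float64(0.9)], [np.float64(-0.31), np.float64(0.57), np.float64(2.74), np.float64(2.16), np.float64(1.05)], [np.float64(-0.23), np.float64(0.55), np.float64(2.66), np.float64(2.18), np.float64(1.0)]]
to pre (array([-101.2,  -66.2,  102.6]), array([ 3.25, -1.44, -2.84]))
pre->p0 [-37.3  10.   61.7]
p0->in [25.7 21.  25.7]
0 -88 36 [ 4.2  0.  -4.2] [-0.11  0.37  2.57  2.07  0.67]
10 -90 66 [ 24.1  -0.8 -26.1] [-0.11  0.28  2.55  1.93  0.62]
20 -86 95 [ 47.1   1.  -44.7] [-0.11  0.2   2.51  1.78  0.59]
30 -77 123 [ 72.3   5.3 -59.5] [-0.1   0.14  2.47  1.63  0.57]
40 -64 150 [ 99.2  11.9 -70. ] [-0.09  0.1   2.41  1.5   0.56]
50 -46 173 [126.8  20.8 -75.8] [-0.07  0.08  2.35  1.38  0.56]
60 -25 193 [154.3  31.6 -76.9] [-0.05  0.08  2.29  1.29  0.57]
70 0 210 [180.9  44.  -73.2] [-0.03  0.09  2.23  1.22  0.57]
80 27 221 [205.8  57.6 -64.7] [-0.02  0.12  2.16  1.17  0.57]
90 56 228 [228.2  72.  -51.8] [0.   0.15 2.1  1.14 0.57]
100 86 230 [247.4  86.8 -34.9] [0.01 0.19 2.04 1.11 0.57]
110 115 226 [262.9 101.5 -14.4] [0.03 0.24 1.99 1.11 0.56]
120 143 217 [274.2 115.6   9. ] [0.04 0.29 1.95 1.11 0.55]
```

Request:
arm_command([
  [[-100,-66,90],[3.25,-1.44,-2.84],255],
  [[-100,-66,90],[3.25,-1.44,-2.84],255],
  [[-100,-66,90],[3.25,-1.44,-2.84],255],
  [[-100,-66,90],[3.25,-1.44,-2.84],255],
  [[-100,-66,90],[3.25,-1.44,-2.84],255],
  [[-100,-66,90],[3.25,-1.44,-2.84],255],
  [[-100,-66,90],[3.25,-1.44,-2.84],255],
  [[-100,-66,90],[3.25,-1.44,-2.84],255],
])

```text
clock: 2.55
eef_pos: [0.4342, 0.1362, 0.1104]
ee_rot: [-0.142, 0.857, 0.345, 0.356]
ft_force: [1.0, 0.1, 0.1]
gripper_width: 0.0007
```

```bash
python3 - <<'E'
from h import *
show(); R=Ryp(30,45); print(delta(C(-114,0,30),R), delta(C(-88,0,30),R))
a=capture("scene"); cv2.imwrite("pics/s2.png",cv2.resize(a["img"][90:280,130:400],(800,563),interpolation=cv2.INTER_CUBIC))
E
```

```text
t 2.55 case [-159.    -2.2  110.4] pitch 45.0 yawoff 29.8 F [1.  0.1 0.1] w 0.0007 q [-0.22  0.15  2.55  1.67  0.63 -0.94]
(array([-28.6,  20.3,  85.2]), array([ 0.02, -0.01,  0.  ])) (array([-12.7,  33.3, 101.2]), array([ 0.02, -0.01,  0.  ]))
```

View pics/s2.png

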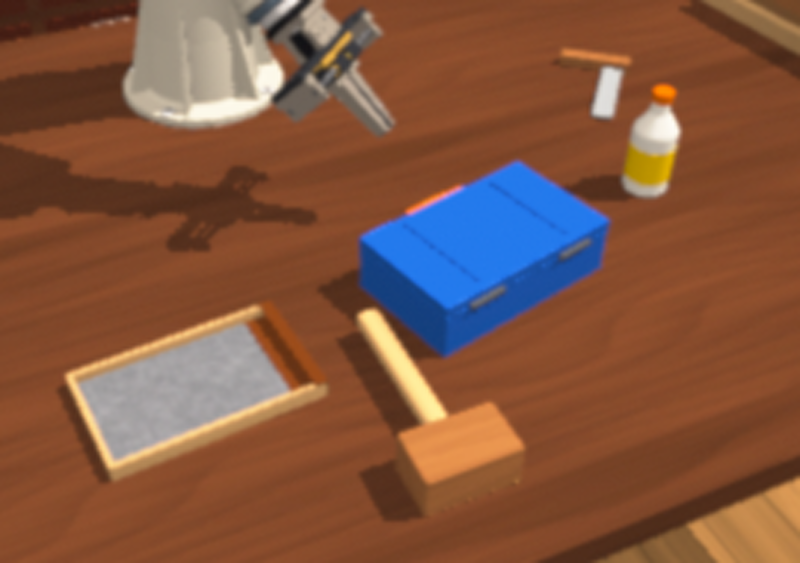

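The shut fingers (tips ~385,128) are in front of the orange lip (~435,200), and nothing has been touched. Next I'll go down in front of the lip and then in under it.

Request:
arm_command([
  [[-20,14,45],[0,0,0],255],
  [[-29,20,80],[0,0,0],255],
  [[-29,20,85],[0,0,0],255],
  [[-29,20,85],[0,0,0],255],
  [[-21,27,93],[0,0,0],255],
  [[-13,33,101],[0,0,0],255],
  [[-13,33,101],[0,0,0],255],
])

```text
clock: 3.3
eef_pos: [0.5042, 0.1557, 0.0311]
ee_rot: [-0.142, 0.856, 0.346, 0.357]
ft_force: [-0.8, -0.0, -0.6]
gripper_width: 0.0005
```

```bash
python3 - <<'E'
from h import *
show()
a=capture("top"); cv2.imwrite("pics/s3.png",cv2.resize(a["img"][150:270,120:280],(800,600),interpolation=cv2.INTER_CUBIC))
E
```

```text
t 3.3 case [-86.3  -0.1  31.1] pitch 44.9 yawoff 29.8 F [-0.8 -0.  -0.6] w 0.0005 q [-0.11  0.48  2.45  2.07  0.67 -1.31]
```

Request:
arm_command([
  [[4,0,-4],[0,0,0],255],
  [[14,0,-15],[0,0,0],255],
  [[24,-1,-26],[0,0,0],255],
  [[35,0,-36],[0,0,0],255],
  [[47,1,-45],[0,0,0],255],
  [[60,3,-53],[0,0,0],255],
  [[72,5,-60],[0,0,0],255],
  [[72,5,-60],[0,0,0],255],
])

```text
clock: 4.15
eef_pos: [0.5128, 0.1579, 0.1243]
ee_rot: [-0.142, 0.856, 0.346, 0.356]
ft_force: [-0.5, -1.2, 0.3]
gripper_width: 0.0002
```

```bash
python3 - <<'E'
from h import *
show()
a=capture("scene"); cv2.imwrite("pics/s4.png",cv2.resize(a["img"][80:240,190:400],(800,600),interpolation=cv2.INTER_CUBIC))
E
```

```text
t 4.15 case [-77.5   0.  124.3] pitch 44.9 yawoff 29.8 F [-0.5 -1.2  0.3] w 0.0002 q [-0.1   0.2   2.4   1.63  0.57 -0.77]
```

View pics/s4.png

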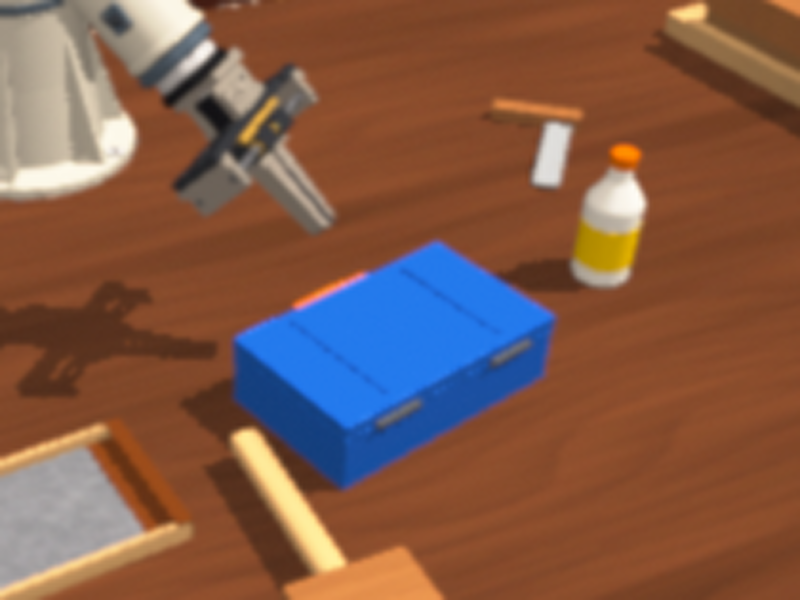

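The lid is still shut and the tool went up without taking the lip. I'll look at the top picture taken before the push.

View pics/s3.png

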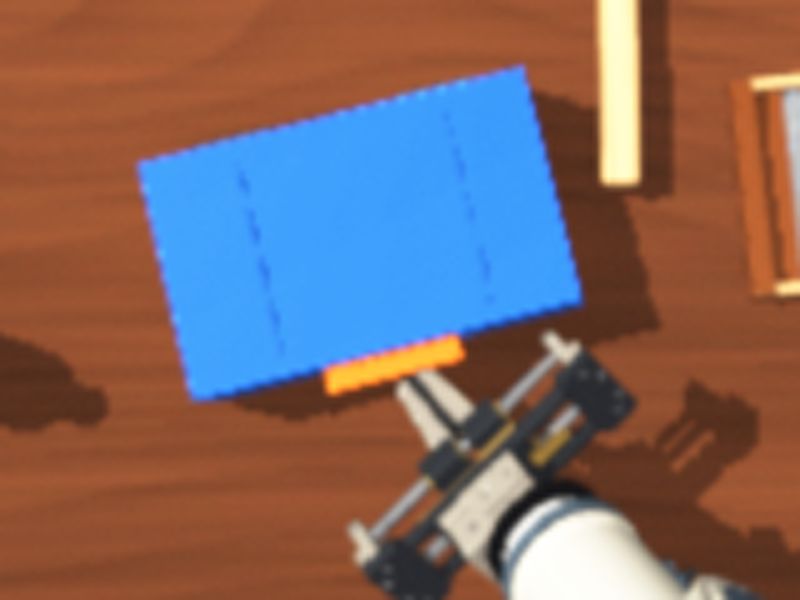

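```bash
python3 - <<'E'
from h import *
import pickle
a,b=pickle.load(open("first.pkl","rb"))
h=cv2.cvtColor(b["img"],cv2.COLOR_BGR2HSV)
print(h[214:232,196],[x.round(3) for x in (world(b,196,v) for v in range(214,232,2))])
for p in [C(-97,-45,66),C(-97,45,66),C(-80,0,66),C(-97,0,66),C(-80,0,76)]:
  q=b["mtx"]@(b["R"]@p+b["t"]); print((q[:2]/q[2]).round(1))
E
```

```text
[[ 98 166 255]
 [ 98 168 255]
 [ 98 167 255]
 [ 98 168 255]
 [ 99 168 255]
 [101 142 255]
 [146  63 244]
 [ 21 137 255]
 [ 27 172 255]
 [ 27 170 255]
 [ 27 172 255]
 [ 21 191 255]
 [ 11 198 210]
 [ 10 169 130]
 [ 10 164 121]
 [  9 165 147]
 [ 10 164 185]
 [ 10 165 196]] [array([0.528, 0.162, 0.08 ]), array([0.522, 0.163, 0.073]), array([0.515, 0.163, 0.074]), array([0.509, 0.164, 0.066]), array([0.503, 0.164, 0.062]), array([0.496, 0.164, 0.063]), array([ 0.491,  0.172, -0.005]), array([0.484, 0.171, 0.002]), array([ 0.477,  0.172, -0.003])]
[212.6 221.2]
[185.8 228.2]
[198.  219.6]
[199.2 224.7]
[197.6 219.5]
```

The top view shows the lip at ~(395,365) where expected, with the tip hooked under it by only ~11 mm. My arc let the lip slide off the shaft, so I'll replan with the lip corner kept ~35 mm up the shaft.

```bash
python3 - <<'E'
from h import *
s=sense(); R=Ryp(30,45); M=R.as_matrix(); cf=lambda v: np.array([v@CX,v@CY,v@UZ])
xh,zh=cf(M[:,0]),cf(M[:,2]); S0=dict(eef_pos=np.array(s["eef_pos"]),ee_rot=s["ee_rot"])
for p in [(-128,14,124),(-114,14,27),(-82,14,28)]: print(p,delta(C(*p),R,S0),ik(C(*p),R))
b=dict(eef_pos=C(-82,14,28),ee_rot=np.roll(R.as_quat(),1))
for t in range(0,116,5):
  a=np.radians(t); 
  if t<=45: P=np.array([80-177*np.cos(a),0,60+177*np.sin(a)])+34*zh-8*xh
  else:
    rho,n=145,8; P=np.array([80-rho*np.cos(a)-n*np.sin(a),0,60+rho*np.sin(a)-n*np.cos(a)])
  P[1]=14
  print(t,P.round(),delta(C(*P),R,b)[0],ik(C(*P),R))
E
```

```text
(-128, 14, 124) (array([-24.9, -36.9, -26.3]), array([ 0.02, -0.01,  0.02])) [-0.12  0.06  2.56  1.65  0.58]
(-114, 14, 27) (array([-85. , -30.1,  50.8]), array([ 0.02, -0.01,  0.02])) [-0.1   0.38  2.64  2.17  0.71]
(-82, 14, 28) (array([-64.8, -14.1,  69.7]), array([ 0.02, -0.01,  0.02])) [-0.06  0.39  2.57  2.15  0.67]
0 [-81.  14.  30.] [ 2.2  0.5 -1.1] [-0.06  0.38  2.57  2.14  0.67]
5 [-80.  14.  46.] [ 13.5   0.8 -11.6] [-0.06  0.34  2.56  2.08  0.64]
10 [-78.  14.  61.] [ 25.6   1.8 -21.1] [-0.06  0.3   2.54  2.01  0.61]
15 [-75.  14.  76.] [ 38.3   3.5 -29.8] [-0.06  0.26  2.52  1.93  0.59]
20 [-70.  14.  91.] [ 51.5   5.8 -37.3] [-0.05  0.22  2.5   1.86  0.57]
25 [-64.  14. 105.] [ 65.2   8.8 -43.8] [-0.05  0.19  2.47  1.78  0.55]
30 [-57.  14. 119.] [ 79.3  12.3 -49.1] [-0.04  0.17  2.44  1.7   0.54]
35 [-49.  14. 132.] [ 93.6  16.5 -53.2] [-0.03  0.15  2.41  1.63  0.53]
40 [-40.  14. 144.] [108.   21.2 -56.2] [-0.03  0.14  2.38  1.56  0.53]
45 [-29.  14. 155.] [122.4  26.4 -57.8] [-0.02  0.13  2.35  1.5   0.52]
50 [-19.  14. 166.] [135.9  31.3 -59.2] [-0.01  0.13  2.32  1
[... 190 characters left out ...]
[0.01 0.14 2.24 1.33 0.52]
70 [ 23.  14. 194.] [181.3  52.4 -52.8] [0.01 0.14 2.21 1.3  0.53]
75 [ 35.  14. 198.] [191.7  58.4 -48.7] [0.02 0.15 2.18 1.27 0.53]
80 [ 47.  14. 201.] [201.6  64.5 -43.7] [0.03 0.17 2.16 1.25 0.53]
85 [ 59.  14. 204.] [210.9  70.7 -37.7] [0.03 0.18 2.13 1.23 0.53]
90 [ 72.  14. 205.] [219.5  77.  -30.9] [0.04 0.2  2.11 1.22 0.52]
95 [ 85.  14. 205.] [227.3  83.3 -23.2] [0.04 0.22 2.08 1.21 0.52]
100 [ 97.  14. 204.] [234.4  89.7 -14.8] [0.05 0.23 2.06 1.21 0.52]
105 [110.  14. 202.] [240.6  95.9  -5.7] [0.05 0.25 2.04 1.2  0.52]
110 [122.  14. 199.] [245.9 102.    4.1] [0.06 0.28 2.01 1.2  0.52]
115 [134.  14. 195.] [250.2 108.   14.3] [0.06 0.3  2.   1.21 0.51]
```

Request:
arm_command([
  [[-25,-37,-26],[0,0,0],255],
  [[-25,-37,-26],[0,0,0],255],
  [[-55,-34,12],[0,0,0],255],
  [[-85,-30,51],[0,0,0],255],
  [[-85,-30,51],[0,0,0],255],
  [[-75,-22,60],[0,0,0],255],
  [[-65,-14,70],[0,0,0],255],
  [[-65,-14,70],[0,0,0],255],
])

```text
clock: 5.0
eef_pos: [0.5044, 0.1707, 0.025]
ee_rot: [-0.143, 0.857, 0.345, 0.354]
ft_force: [-1.0, -0.6, -1.5]
gripper_width: 0.0003
```

```bash
python3 -c "
from h import *
show()"
```

```text
t 5.0 case [-82.5  14.4  25. ] pitch 45.1 yawoff 30.1 F [-1.  -0.6 -1.5] w 0.0003 q [-0.06  0.49  2.45  2.13  0.66 -1.33]
```

Request:
arm_command([
  [[4,1,-3],[0,0,0],255],
  [[14,1,-12],[0,0,0],255],
  [[26,2,-21],[0,0,0],255],
  [[38,4,-30],[0,0,0],255],
  [[52,6,-37],[0,0,0],255],
  [[65,9,-44],[0,0,0],255],
  [[79,12,-49],[0,0,0],255],
  [[79,12,-49],[0,0,0],255],
])

```text
clock: 5.8
eef_pos: [0.5285, 0.1765, 0.1187]
ee_rot: [-0.142, 0.856, 0.346, 0.356]
ft_force: [-0.3, -0.3, 0.4]
gripper_width: 0.0005
```

```bash
python3 - <<'E'
from h import *
show()
a=capture("scene"); cv2.imwrite("pics/s5.png",cv2.resize(a["img"][80:240,190:400],(800,600),interpolation=cv2.INTER_CUBIC))
E
```

```text
t 5.8 case [-57.8  14.2 118.7] pitch 44.9 yawoff 29.9 F [-0.3 -0.3  0.4] w 0.0005 q [-0.04  0.23  2.38  1.7   0.54 -0.79]
```

View pics/s5.png

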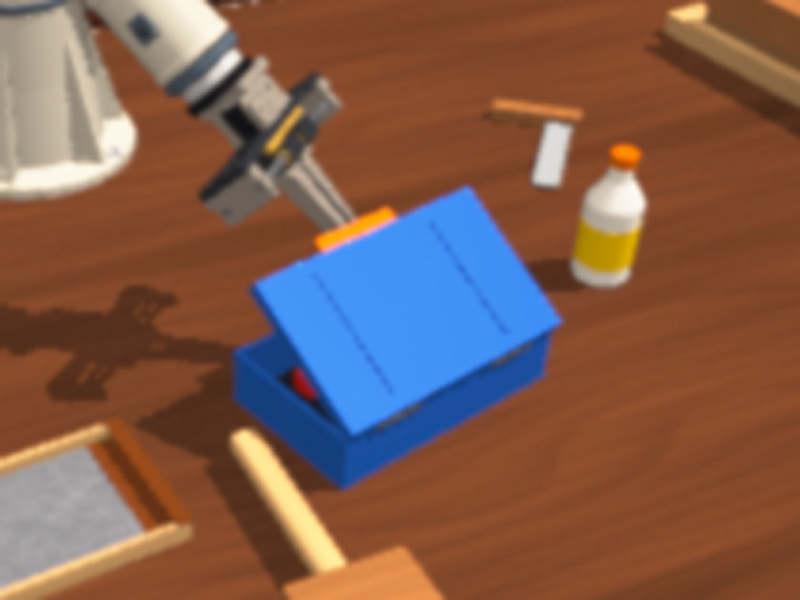

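The lid is about 30° up, with the lip (~355,228) resting on the fingers. I'll carry on along the arc.

Request:
arm_command([
  [[14,4,-4],[0,0,0],255],
  [[29,9,-7],[0,0,0],255],
  [[43,14,-9],[0,0,0],255],
  [[57,19,-10],[0,0,0],255],
  [[68,24,-10],[0,0,0],255],
  [[80,29,-9],[0,0,0],255],
  [[91,34,-7],[0,0,0],255],
  [[102,40,-4],[0,0,0],255],
])

```text
clock: 6.65
eef_pos: [0.6045, 0.1959, 0.1903]
ee_rot: [-0.143, 0.857, 0.345, 0.354]
ft_force: [-0.1, -0.6, -0.4]
gripper_width: 0.0005
```

Request:
arm_command([
  [[11,6,4],[0,0,0],255],
  [[20,12,9],[0,0,0],255],
  [[30,18,15],[0,0,0],255],
  [[38,25,22],[0,0,0],255],
  [[46,31,30],[0,0,0],255],
  [[53,37,38],[0,0,0],255],
  [[59,44,47],[0,0,0],255],
  [[62,47,52],[0,0,0],255],
])

```text
clock: 7.45
eef_pos: [0.6975, 0.2181, 0.198]
ee_rot: [-0.143, 0.857, 0.345, 0.354]
ft_force: [0.1, -0.7, 0.5]
gripper_width: 0.0003
```

```bash
python3 - <<'E'
from h import *
show()
a=capture("scene"); cv2.imwrite("pics/s6.png",cv2.resize(a["img"][60:240,190:430],(800,600),interpolation=cv2.INTER_CUBIC))
E
```

```text
t 7.45 case [116.3  14.1 198. ] pitch 45.1 yawoff 30.0 F [ 0.1 -0.7  0.5] w 0.0003 q [ 0.06  0.3   1.99  1.18  0.52 -0.11]
```

View pics/s6.png

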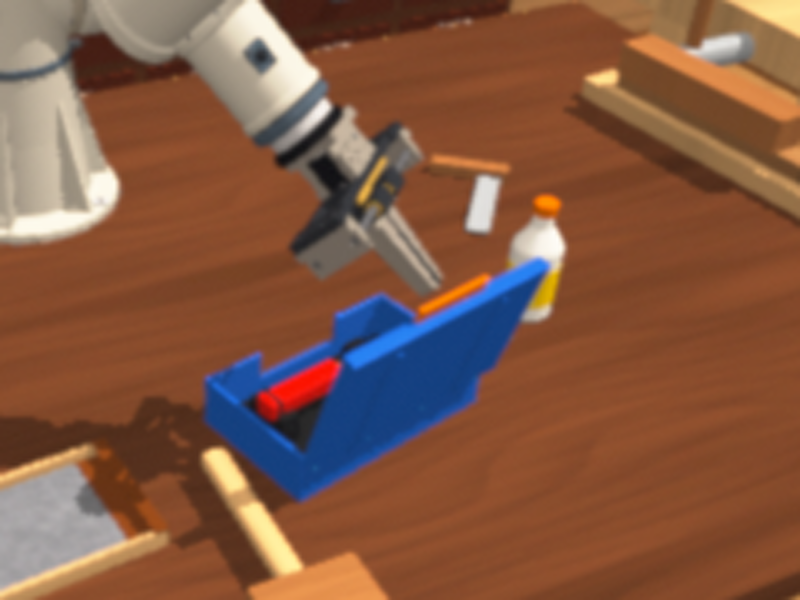

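The lid is past its balance point and leaning back open, and the red chisel handle is visible in the case (~300,388). Next I'll back off, turn the tool down over the chisel and look with the wrist camera.

```bash
python3 - <<'E'
from h import *
s=sense(); R=Ro.from_matrix(np.c_[CY,CX,-UZ]); print(delta(C(-18,-20,250),R,s), ik(C(-18,-20,250),R))
# after a 80 mm retreat
print(delta(C(-18,-20,250),R,dict(s,eef_pos=np.array(s["eef_pos"])-.08*rot(s["ee_rot"]).as_matrix()[:,2]))[0])
E
```

```text
(array([ -57.7,  -37.8, -131.3]), array([ 3.91, -6.78, -9.47])) [0.26 0.27 1.61 0.   1.26]
[-57.7 -37.8 -51.3]
```

Request:
arm_command([
  [[0,0,-45],[0,0,0],255],
  [[0,0,-85],[0,0,0],255],
  [[-58,-38,-131],[3.91,-6.78,-9.47],255],
  [[-58,-38,-131],[3.91,-6.78,-9.47],255],
  [[-58,-38,-131],[3.91,-6.78,-9.47],200],
  [[-58,-38,-131],[3.91,-6.78,-9.47],100],
  [[-58,-38,-131],[3.91,-6.78,-9.47],100],
  [[-58,-38,-131],[3.91,-6.78,-9.47],100],
])

```text
clock: 8.3
eef_pos: [0.5739, 0.152, 0.2506]
ee_rot: [-0.045, 0.72, 0.683, 0.112]
ft_force: [0.9, 0.8, -0.4]
gripper_width: 0.0304
```

```bash
python3 - <<'E'
from h import *
s=sense(); show(s); R=Ro.from_matrix(np.c_[CY,CX,-UZ]); print(delta(C(-18,-20,250),R,s))
E
```

```text
t 8.3 case [-19.6 -20.4 250.6] pitch 76.2 yawoff 51.3 F [ 0.9  0.8 -0.4] w 0.0304 q [0.12 0.17 1.76 0.23 1.09 0.08]
(array([0.7, 1.3, 0.9]), array([ 1.17, -2.  , -2.81]))
```

Request:
arm_command([
  [[1,1,1],[1.17,-2.0,-2.81],100],
  [[1,1,1],[1.17,-2.0,-2.81],100],
  [[1,1,1],[1.17,-2.0,-2.81],100],
  [[1,1,1],[1.17,-2.0,-2.81],100],
  [[1,1,1],[1.17,-2.0,-2.81],100],
  [[1,1,1],[1.17,-2.0,-2.81],100],
])

```text
clock: 8.9
eef_pos: [0.5744, 0.1533, 0.2493]
ee_rot: [-0.002, 0.618, 0.786, 0.002]
ft_force: [-0.1, -0.1, -0.2]
gripper_width: 0.056
```

```bash
python3 - <<'E'
from h import *
s=sense(); show(s); R=Ro.from_matrix(np.c_[CY,CX,-UZ]); print(delta(C(-18,-20,250),R,s))
c=wristRt(capture("wrist"),s)
import pickle; pickle.dump(c,open("w1.pkl","wb"))
cv2.imwrite("pics/w1.png",cv2.resize(c["img"],(800,600),interpolation=cv2.INTER_CUBIC))
v,u=np.mgrid[0:384,0:512]; z=c["range_z"]
h=cv2.cvtColor(c["img"],cv2.COLOR_BGR2HSV).astype(int)
P=(np.stack([(u-c["mtx"][0,2])/c["mtx"][0,0]*z,(v-c["mtx"][1,2])/c["mtx"][1,1]*z,z],-1)-c["t"])@c["R"]
m=((h[...,0]<8)|(h[...,0]>172))&(h[...,1]>150)&(P[...,2]>.045)&(P[...,2]<.065)
Q=P[m]-CO; cc=np.c_[Q@CX,Q@CY,Q[:,2]]*1e3
print(m.sum(),np.percentile(cc,[1,50,99],axis=0).round(1)); 
r=cv2.minAreaRect(cc[:,:2].astype(np.float32)); print(r)
E
```

```text
t 8.9 case [-18.8 -19.3 249.3] pitch 89.7 yawoff 78.7 F [-0.1 -0.1 -0.2] w 0.056 q [0.26 0.25 1.63 0.01 1.25 0.02]
(array([-0.7,  0.8, -0.7]), array([ 0.01, -0.05, -0.05]))
1424 [[-29.8 -94.9  49.6]
 [-17.  -41.   53.6]
 [ -5.    5.7  55.7]]
((-17.469484329223633, -44.509220123291016), (24.939369201660156, 102.91709899902344), 0.23024845123291016)
```

View pics/w1.png

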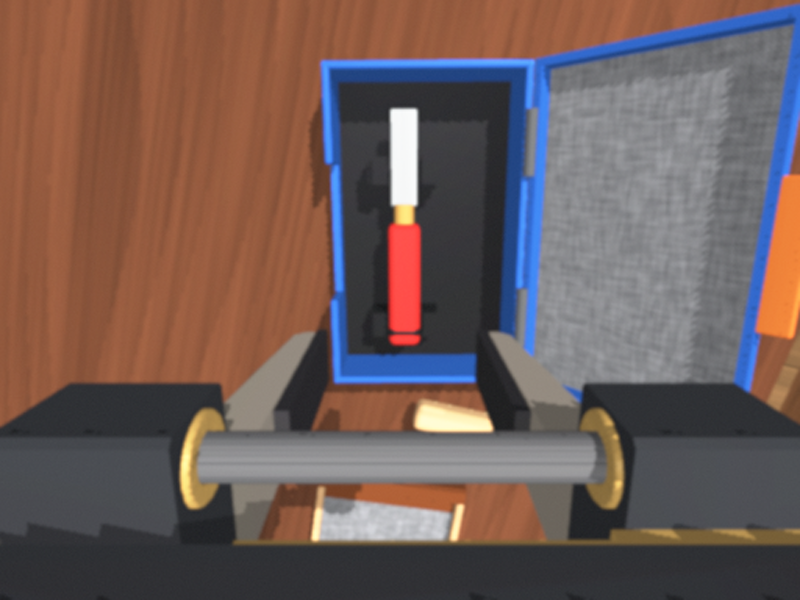

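The wrist view shows the chisel straight in the case, blade up in the picture (404,110) and red handle between rows 222 and 345. It measures as a 103×25 mm handle with its top at ~54 mm, so the balance point is at case (-17.5,-20). The tool is right above it, so I'll go down to TCP z = 33 mm (higher than the pad centre, so the tips will clear the tray floor).

Request:
arm_command([
  [[0,1,45],[0,0,0],100],
  [[0,1,90],[0,0,0],100],
  [[-1,1,130],[0,0,0],100],
  [[-1,1,165],[0,0,0],100],
  [[-1,1,190],[0,0,0],100],
  [[-1,1,208],[0,0,0],100],
  [[-1,1,216],[0,0,0],100],
  [[-1,1,216],[0,0,0],100],
])

```text
clock: 9.75
eef_pos: [0.5754, 0.1532, 0.0329]
ee_rot: [-0.002, 0.618, 0.786, 0.001]
ft_force: [0.7, -0.7, 1.4]
gripper_width: 0.0561
```

```bash
python3 -c "
from h import *
show()"
```

```text
t 9.75 case [-17.8 -19.6  32.9] pitch 89.8 yawoff 95.7 F [ 0.7 -0.7  1.4] w 0.0561 q [0.26 0.49 1.82 0.01 0.83 0.01]
```

Request:
arm_command([
  [[0,0,0],[0,0,0],150],
  [[0,0,0],[0,0,0],180],
  [[0,0,0],[0,0,0],230],
  [[0,0,0],[0,0,0],230],
  [[0,0,0],[0,0,0],230],
  [[0,0,-10],[0,0,0],230],
  [[0,0,-25],[0,0,0],230],
  [[0,0,-25],[0,0,0],230],
], grip_force=30)

```text
clock: 10.55
eef_pos: [0.5778, 0.1543, 0.0612]
ee_rot: [-0.0, 0.618, 0.786, 0.003]
ft_force: [1.1, -0.0, 0.4]
gripper_width: 0.0089
```

Request:
arm_command([
  [[0,0,-20],[0,0,0],230],
  [[0,0,-50],[0,0,0],230],
  [[0,0,-85],[0,0,0],230],
  [[0,0,-120],[0,0,0],230],
  [[0,0,-150],[0,0,0],230],
  [[0,0,-165],[0,0,0],230],
  [[0,0,-165],[0,0,0],230],
  [[0,0,-165],[0,0,0],230],
])

```text
clock: 11.35
eef_pos: [0.5755, 0.153, 0.2224]
ee_rot: [-0.002, 0.618, 0.786, 0.001]
ft_force: [-0.7, 0.7, -0.2]
gripper_width: 0.0088
```

```bash
python3 - <<'E'
from h import *
s=sense(); show(s)
c=wristRt(capture("wrist"),s)
v,u=np.mgrid[0:384,0:512]; z=c["range_z"]
h=cv2.cvtColor(c["img"],cv2.COLOR_BGR2HSV).astype(int)
P=(np.stack([(u-c["mtx"][0,2])/c["mtx"][0,0]*z,(v-c["mtx"][1,2])/c["mtx"][1,1]*z,z],-1)-c["t"])@c["R"]
T=rot(s["ee_rot"]).inv().apply((P-s["eef_pos"]).reshape(-1,3)).reshape(P.shape)*1e3
m=(h[...,1]<60)&(h[...,2]>120)&(abs(T[...,1])<25)&(T[...,0]>45)&(T[...,0]<150)&(T[...,2]>-40)&(T[...,2]<40)&(z>0)
print("blade pts tool frame",m.sum(),np.percentile(T[m],[2,50,98],axis=0).round(1), "slope z/x,y/x",np.polyfit(T[m][:,0],T[m][:,2],1),np.polyfit(T[m][:,0],T[m][:,1],1))
th2=np.radians(5.2); TX=np.array([np.cos(th2),np.sin(th2),0]);TY=np.array([-np.sin(th2),np.cos(th2),0])
R=Ro.from_matrix(np.c_[TY,TX,-UZ]); tgt=np.array([.6334,-.2003,0])-.0205*TY
print(tgt,delta(tgt+[0,0,.198],R,s))
E
```

```text
t 11.35 case [-17.8 -19.8 222.4] pitch 89.8 yawoff 91.5 F [-0.7  0.7 -0.2] w 0.0088 q [0.25 0.28 1.66 0.   1.2  0.01]Traceback (most recent call last):
  File "<stdin>", line 9, in <module>
    return _quantile_unchecked(
        a, q, axis, out, overwrite_input, method, keepdims, weights)
    return _ureduce(a,
                    func=_quantile_ureduce_func,
    ...<5 lines>...
                    overwrite_input=overwrite_input,
                    method=method)
    r = func(a, **kwargs)
    result = _quantile(arr,
                       quantiles=q,
    ...<2 lines>...
                       out=out,
                       weights=wgt)
    slices_having_nans = np.isnan(arr[-1, ...])
                                  ~~~^^^^^^^^^
IndexError: index -1 is out of bounds for axis 0 with size 0
```

The gripper closed to 9 mm, so the chisel isn't held. I'll look again.

```bash
python3 - <<'E'
from h import *
s=sense(); show(s)
c=wristRt(capture("wrist"),s)
cv2.imwrite("pics/w2.png",cv2.resize(c["img"],(800,600),interpolation=cv2.INTER_CUBIC))
v,u=np.mgrid[0:384,0:512]; z=c["range_z"]
h=cv2.cvtColor(c["img"],cv2.COLOR_BGR2HSV).astype(int)
P=(np.stack([(u-c["mtx"][0,2])/c["mtx"][0,0]*z,(v-c["mtx"][1,2])/c["mtx"][1,1]*z,z],-1)-c["t"])@c["R"]
m=((h[...,0]<8)|(h[...,0]>172))&(h[...,1]>150)&(P[...,2]>.015)&(P[...,2]<.3)&(z>0)
Q=P[m]-CO; cc=np.c_[Q@CX,Q@CY,Q[:,2]]*1e3
print(m.sum(),np.percentile(cc,[1,50,99],axis=0).round(1)); print(cv2.minAreaRect(cc[:,:2].astype(np.float32)))
E
```

```text
t 11.4 case [-18.2 -19.8 221.8] pitch 89.8 yawoff 109.7 F [-0.2 -0.5 -0.1] w 0.0092 q [0.25 0.28 1.66 0.   1.2  0.01]
1643 [[-29.4 -94.4  34. ]
 [-16.8 -39.4  53.6]
 [ -4.3   5.6 250.8]]
((-16.04030418395996, -44.807708740234375), (103.07810974121094, 29.964107513427734), 88.34275817871094)
```

View pics/w2.png

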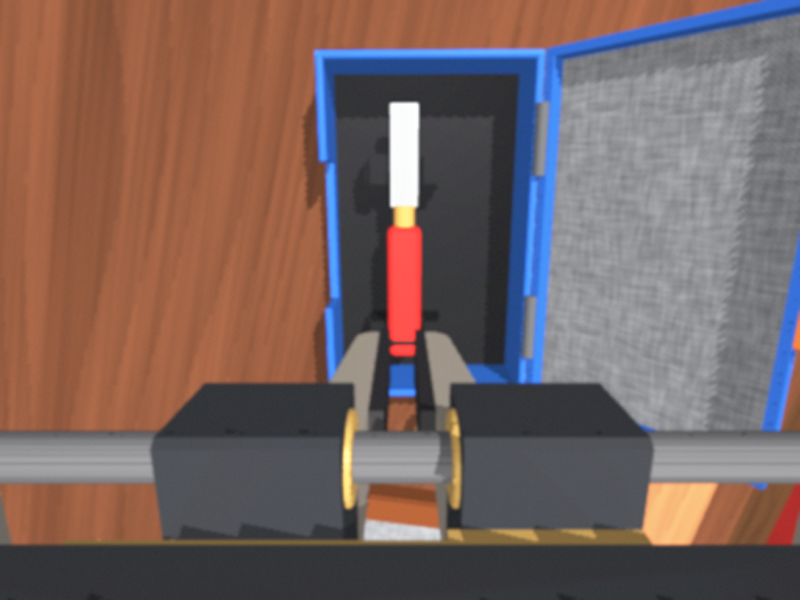

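The chisel lies where it was, unmoved. I'll go down again, close fully and check the width before lifting.

Request:
arm_command([
  [[0,0,40],[0,0,0],100],
  [[0,0,75],[0,0,0],100],
  [[0,0,100],[0,0,0],100],
  [[0,0,100],[0,0,0],100],
  [[0,0,135],[0,0,0],100],
  [[0,0,165],[0,0,0],100],
  [[0,0,185],[0,0,0],100],
  [[0,0,190],[0,0,0],100],
])

```text
clock: 12.25
eef_pos: [0.5747, 0.1536, 0.0318]
ee_rot: [-0.002, 0.618, 0.786, 0.0]
ft_force: [0.4, 0.1, 0.3]
gripper_width: 0.0556
```

Request:
arm_command([
  [[0,0,0],[0,0,0],140],
  [[0,0,0],[0,0,0],170],
  [[0,0,0],[0,0,0],200],
  [[0,0,0],[0,0,0],200],
  [[0,0,0],[0,0,0],200],
  [[0,0,0],[0,0,0],200],
  [[0,0,0],[0,0,0],200],
], grip_force=30)

```text
clock: 12.95
eef_pos: [0.5761, 0.1539, 0.0337]
ee_rot: [-0.001, 0.618, 0.786, 0.002]
ft_force: [-0.1, -0.1, 1.1]
gripper_width: 0.02
```

```bash
python3 -c "
from h import *
show()
c=capture('wrist'); cv2.imwrite('pics/w3.png',cv2.resize(c['img'],(800,600),interpolation=cv2.INTER_CUBIC))"
```

```text
t 12.95 case [-17.  -19.   33.7] pitch 89.8 yawoff 73.8 F [-0.1 -0.1  1.1] w 0.02 q [0.26 0.49 1.81 0.01 0.83 0.01]
```

View pics/w3.png

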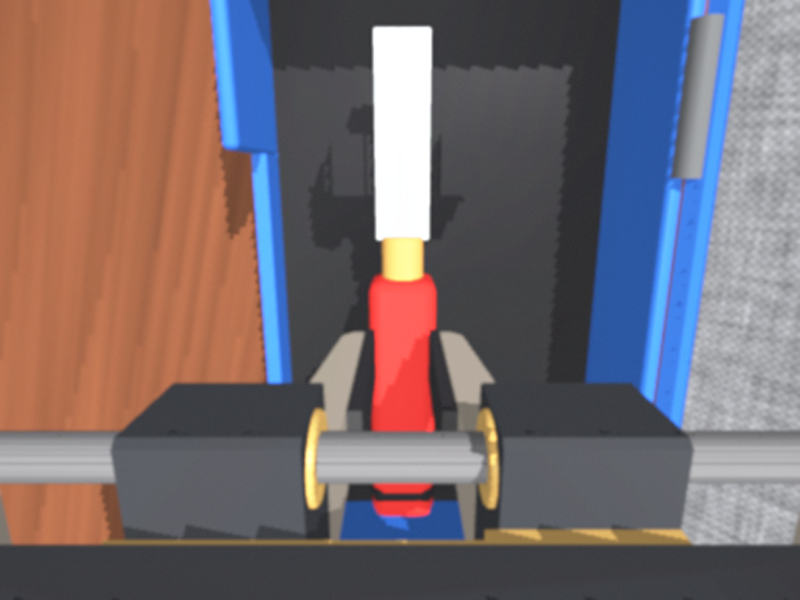

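Request:
arm_command([
  [[0,0,0],[0,0,0],255],
  [[0,0,0],[0,0,0],255],
  [[0,0,0],[0,0,0],255],
  [[0,0,0],[0,0,0],255],
  [[0,0,0],[0,0,0],255],
], grip_force=30)

```text
clock: 13.5
eef_pos: [0.576, 0.1539, 0.0335]
ee_rot: [-0.001, 0.618, 0.786, 0.002]
ft_force: [-0.7, -0.1, 0.2]
gripper_width: 0.0006
```

```bash
python3 -c "
from h import *
show()
c=capture('wrist'); cv2.imwrite('pics/w4.png',cv2.resize(c['img'][180:384,130:400],(800,600),interpolation=cv2.INTER_CUBIC))"
```

```text
t 13.5 case [-17.1 -19.   33.5] pitch 89.8 yawoff 76.9 F [-0.7 -0.1  0.2] w 0.0006 q [0.26 0.49 1.81 0.01 0.83 0.01]
```

View pics/w4.png

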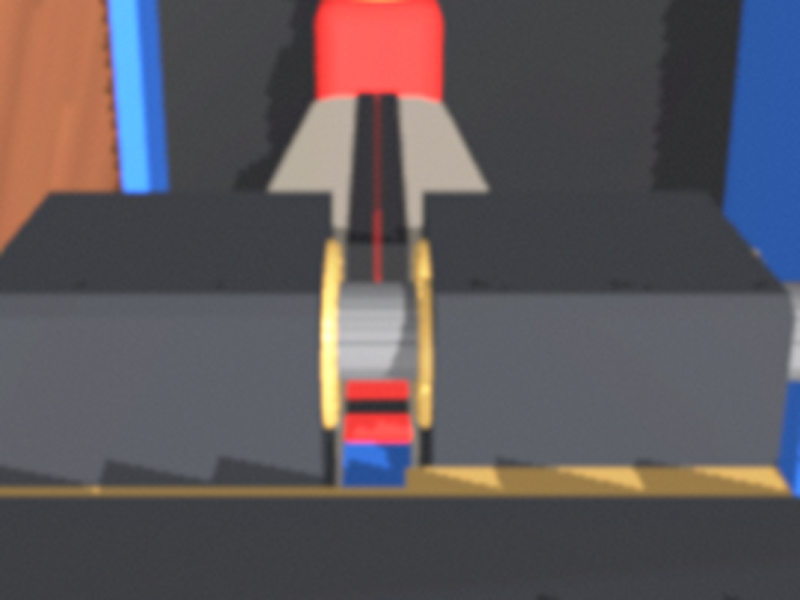

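```bash
python3 - <<'E'
from h import *
s=sense(); c=wristRt(capture("wrist"),s)
R=rot(s["ee_rot"])
for u in (247,252,262):
  for v in range(180,262,6):
    P=world(c,u,v); print(u,v,c["range_z"][v,u].round(3),"tool",(R.inv().apply(P-s["eef_pos"])*1e3).round(1),"worldz",(P[2]*1e3).round(1),c["img"][v,u])
E
```

```text
247 180 0.183 tool [ 25.8  -5.5 -17.4] worldz 51.0 [ 69  76 254]
247 186 0.181 tool [ 22.7  -5.5 -19.9] worldz 53.4 [ 90  96 255]
247 192 0.183 tool [ 19.   -5.5 -19.6] worldz 53.2 [ 94 102 255]
247 198 0.182 tool [ 15.5  -5.5 -20.7] worldz 54.2 [ 94 101 255]
247 204 0.184 tool [ 11.6  -5.5 -20.2] worldz 53.7 [ 95 101 255]
247 210 0.185 tool [  7.7  -5.6 -19.9] worldz 53.4 [ 94 100 255]
247 216 0.171 tool [  8.8  -5.1 -33.7] worldz 67.2 [162 175 186]
247 222 0.161 tool [  9.2  -4.8 -44.2] worldz 77.7 [162 174 186]
247 228 0.152 tool [  9.5  -4.5 -53.3] worldz 86.8 [157 170 180]
247 234 0.145 tool [  9.4  -4.3 -60.6] worldz 94.2 [154 166 176]
247 240 0.138 tool [  9.3  -4.  -67.5] worldz 101.0 [143 152 162]
247 246 0.131 tool [ 10.1  -3.8 -75.4] worldz 108.9 [128 138 146]
247 252 0.127 tool [  9.   -3.7 -78.9] worldz 112.4 [117 125 134]
247 258 0.12 tool [ 10.   -3.4 -86.1] worldz 119.6 [78 81 85]
252 180 0.184 tool [ 25.5  -2.6 -16.2] worldz 49.8 [ 79 109 254]
252 186 0.183 tool [ 22.2  -2.5 -18. ] worldz 51.5 [ 89  96 255]
252 192 0.182 tool [ 19.1  -2.5 -20.1] worldz 53.7 [ 94 100 
[... 887 characters left out ...]
9 255]
262 198 0.182 tool [ 15.5   3.5 -20.6] worldz 54.1 [ 93  99 255]
262 204 0.183 tool [ 11.9   3.5 -21.2] worldz 54.7 [ 93  99 255]
262 210 0.179 tool [  9.7   3.4 -25.7] worldz 59.2 [ 79  81 255]
262 216 0.169 tool [  9.5   3.3 -35.7] worldz 69.2 [61 57 58]
262 222 0.16 tool [  9.6   3.1 -45.3] worldz 78.8 [59 54 55]
262 228 0.151 tool [  9.7   3.  -53.9] worldz 87.5 [58 55 56]
262 234 0.143 tool [ 10.1   2.8 -62.4] worldz 95.9 [59 55 56]
262 240 0.137 tool [  9.9   2.7 -68.7] worldz 102.2 [59 54 56]
262 246 0.131 tool [  9.7   2.6 -74.5] worldz 108.1 [59 55 56]
262 252 0.126 tool [  9.7   2.6 -80.1] worldz 113.7 [59 54 55]
262 258 0.121 tool [  9.7   2.5 -85.6] worldz 119.1 [56 52 53]
```

```bash
python3 - <<'E'
from h import *
import pickle
c=pickle.load(open("w1.pkl","rb")); M=np.array(c["mount"])
def tool(u,v):
    d=c["range_z"][v,u]; p=np.append(np.linalg.inv(c["mtx"])@[u*d,v*d,d],1); return (M@p)[:3]*1e3
for u in (196,200,204,208,312,316,320):
  print(u,[(v,*tool(u,v).round(0).astype(int)) for v in range(206,222,2)])
E
```

```text
196 [(206, np.int64(-76), np.int64(-93), np.int64(249)), (208, np.int64(-79), np.int64(-93), np.int64(248)), (210, np.int64(-82), np.int64(-93), np.int64(248)), (212, np.int64(8), np.int64(-35), np.int64(-26)), (214, np.int64(9), np.int64(-34), np.int64(-31)), (216, np.int64(9), np.int64(-34), np.int64(-34)), (218, np.int64(9), np.int64(-33), np.int64(-37)), (220, np.int64(9), np.int64(-32), np.int64(-41))]
200 [(206, np.int64(-76), np.int64(-86), np.int64(248)), (208, np.int64(-78), np.int64(-86), np.int64(247)), (210, np.int64(-82), np.int64(-87), np.int64(249)), (212, np.int64(9), np.int64(-33), np.int64(-26)), (214, np.int64(10), np.int64(-32), np.int64(-33)), (216, np.int64(10), np.int64(-31), np.int64(-36)), (218, np.int64(10), np.int64(-30), np.int64(-39)), (220, np.int64(10), np.int64(-30), np.int64(-43))]
204 [(206, np.int64(-75), np.int64(-80), np.int64(247)), (208, np.int64(-79), np.int64(-80), np.int64(248)), (210, np.int64(10), np.int64(-31), np.int64(-26)), (212, np.int64(9), np.int64(-30), np.int64(-29)), (214, np.int64(10), np.int64(-29), np.int64(-34)), (216, np.int6
[... 1064 characters left out ...]
10, np.int64(-79), np.int64(89), np.int64(240)), (212, np.int64(8), np.int64(35), np.int64(-26)), (214, np.int64(9), np.int64(34), np.int64(-30)), (216, np.int64(67), np.int64(0), np.int64(-196)), (218, np.int64(9), np.int64(33), np.int64(-37)), (220, np.int64(10), np.int64(32), np.int64(-42))]
320 [(206, np.int64(-72), np.int64(94), np.int64(237)), (208, np.int64(-75), np.int64(94), np.int64(238)), (210, np.int64(-78), np.int64(94), np.int64(236)), (212, np.int64(-80), np.int64(94), np.int64(234)), (214, np.int64(9), np.int64(37), np.int64(-30)), (216, np.int64(9), np.int64(36), np.int64(-33)), (218, np.int64(9), np.int64(35), np.int64(-37)), (220, np.int64(9), np.int64(34), np.int64(-40))]
```

In the free-air view the real finger tips sit ~24 mm behind the reported TCP (tool z ≈ -24 to -26). That explains both the slip off the lip and the empty grip: the fingers closed just above the handle. From here I'll allow for the 24 mm: open, go down to TCP z ≈ 10 (tips ≈ 34), then close.

Request:
arm_command([
  [[0,0,-10],[0,0,0],100],
  [[0,0,-10],[0,0,0],100],
  [[0,0,-10],[0,0,0],100],
  [[0,0,-10],[0,0,0],100],
  [[0,0,-10],[0,0,0],100],
  [[0,0,-10],[0,0,0],100],
  [[0,0,-10],[0,0,0],100],
])

```text
clock: 14.3
eef_pos: [0.5759, 0.1539, 0.0434]
ee_rot: [-0.001, 0.618, 0.786, 0.001]
ft_force: [-0.7, -0.3, 0.1]
gripper_width: 0.0542
```

Request:
arm_command([
  [[0,0,8],[0,0,0],100],
  [[0,0,16],[0,0,0],100],
  [[0,0,24],[0,0,0],100],
  [[0,0,30],[0,0,0],100],
  [[0,0,33],[0,0,0],100],
  [[0,0,33],[0,0,0],100],
])

```text
clock: 14.9
eef_pos: [0.5756, 0.1539, 0.0098]
ee_rot: [-0.002, 0.618, 0.786, 0.001]
ft_force: [-1.4, 0.1, -0.3]
gripper_width: 0.0556
```

Request:
arm_command([
  [[0,0,0],[0,0,0],150],
  [[0,0,0],[0,0,0],180],
  [[0,0,0],[0,0,0],220],
  [[0,0,0],[0,0,0],220],
  [[0,0,0],[0,0,0],220],
  [[0,0,0],[0,0,0],220],
  [[0,0,0],[0,0,0],220],
], grip_force=30)

```text
clock: 15.6
eef_pos: [0.5762, 0.1541, 0.0108]
ee_rot: [-0.001, 0.618, 0.786, 0.002]
ft_force: [-0.5, 0.1, 3.3]
gripper_width: 0.0258
```

```bash
python3 -c "
from h import *
show()"
```

```text
t 15.6 case [-16.8 -19.   10.8] pitch 89.8 yawoff 71.0 F [-0.5  0.1  3.3] w 0.0258 q [0.26 0.53 1.82 0.01 0.79 0.01]
```

Gripped, 25.8 mm wide. Lifting now.

Request:
arm_command([
  [[0,0,-8],[0,0,0],220],
  [[0,0,-25],[0,0,0],220],
  [[0,0,-55],[0,0,0],220],
  [[0,0,-90],[0,0,0],220],
  [[0,0,-125],[0,0,0],220],
  [[0,0,-155],[0,0,0],220],
  [[0,0,-170],[0,0,0],220],
  [[0,0,-170],[0,0,0],220],
])

```text
clock: 16.4
eef_pos: [0.5772, 0.1536, 0.1825]
ee_rot: [-0.0, 0.618, 0.786, 0.003]
ft_force: [-0.6, 0.3, -1.2]
gripper_width: 0.0258
```

```bash
cat > w.py <<'E'
from h import *
import sys
s=sense(); show(s)
c=wristRt(capture("wrist"),s); cv2.imwrite("pics/%s.png"%sys.argv[1],cv2.resize(c["img"],(800,600),interpolation=cv2.INTER_CUBIC))
v,u=np.mgrid[0:384,0:512]; z=c["range_z"]
h=cv2.cvtColor(c["img"],cv2.COLOR_BGR2HSV).astype(int)
P=(np.stack([(u-c["mtx"][0,2])/c["mtx"][0,0]*z,(v-c["mtx"][1,2])/c["mtx"][1,1]*z,z],-1)-c["t"])@c["R"]
T=rot(s["ee_rot"]).inv().apply((P-np.array(s["eef_pos"])).reshape(-1,3)).reshape(P.shape)*1e3
m=(h[...,1]<60)&(h[...,2]>120)&(abs(T[...,1])<25)&(T[...,0]>45)&(T[...,0]<150)&(T[...,2]>-70)&(T[...,2]<20)&(z>0)
print("blade, tool frame",m.sum()); 
if m.sum()>50: print(np.percentile(T[m],[2,50,98],axis=0).round(1), "slope z,y per x",np.polyfit(T[m][:,0],T[m][:,2],1).round(3),np.polyfit(T[m][:,0],T[m][:,1],1).round(3))
th2=np.radians(5.2); TX=np.array([np.cos(th2),np.sin(th2),0]);TY=np.array([-np.sin(th2),np.cos(th2),0])
R=Ro.from_matrix(np.c_[TY,TX,-UZ]); tgt=np.array([.6334,-.2003,0])-.0205*TY
print(tgt,[delta(tgt+[0,0,zz],R,s) for zz in (.18,-.0137)],ik(tgt-[0,0,.0137],R))
E
python3 w.py w5
```

```text
t 16.4 case [-16.  -19.6 182.5] pitch 89.7 yawoff 41.2 F [-0.6  0.3 -1.2] w 0.0258 q [0.26 0.31 1.7  0.   1.12 0.01]
blade, tool frame 5876
[[ 4.680e+01 -9.500e+00 -3.410e+01]
 [ 8.370e+01 -1.000e-01 -3.280e+01]
 [ 1.153e+02  9.700e+00 -3.140e+01]] slope z,y per x [ 6.000e-03 -3.324e+01] [-0.002  0.235]
[ 0.63525797 -0.22071563  0.        ] [(array([-377.4,  -32.2,    0.9]), array([ 0.04, -0.04,  1.42])), (array([-378.2,  -33.1,  194.6]), array([ 0.04, -0.04,  1.42]))] [-0.33  0.61  1.72  0.    0.81]
```

View pics/w5.png

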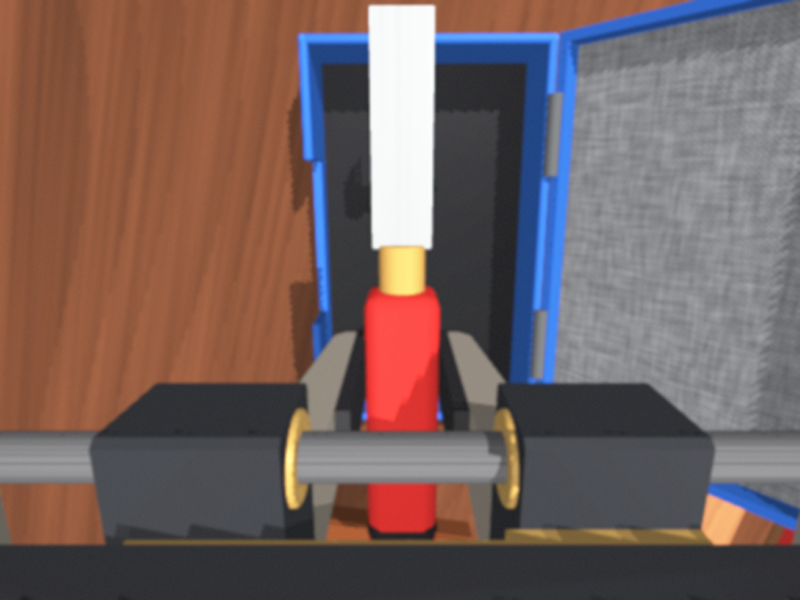

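The chisel is held level and straight (blade slope 0.006), with the edge 117 mm ahead of the tool. I'll carry it over to the tray.

Request:
arm_command([
  [[-20,-2,0],[0,0,0],220],
  [[-60,-6,0],[0,0,0.2],220],
  [[-105,-10,0],[0,0,0.4],220],
  [[-150,-14,0],[0,0,0.6],220],
  [[-195,-18,0],[0,0,0.8],220],
  [[-240,-22,0],[0,0,1.0],220],
  [[-285,-26,0],[0,0,1.2],220],
  [[-325,-29,0],[0,0,1.42],220],
])

```text
clock: 17.25
eef_pos: [0.6235, -0.1712, 0.1764]
ee_rot: [-0.003, 0.675, 0.738, 0.001]
ft_force: [-0.2, -0.2, -1.7]
gripper_width: 0.0258
```

```bash
python3 -c "
exec(open('w.py').read().replace('import sys','import sys;sys.argv=[0,\"w6\"]'))"
```

```text
t 17.25 case [ -49.  -346.1  176.4] pitch 89.7 yawoff 113.2 F [-0.2 -0.2 -1.7] w 0.0258 q [-0.27  0.4   1.59  0.    1.15 -0.36]
blade, tool frame 5865
[[ 46.8  -9.4 -34.1]
 [ 83.7  -0.  -32.8]
 [115.3   9.8 -31.3]] slope z,y per x [ 6.0000e-03 -3.3226e+01] [-0.003  0.385]
[ 0.63525797 -0.22071563  0.        ] [(array([-50.3,   7.3,  -3.9]), array([-0.03, -0.05, -0.02])), (array([-51.3,   7.9, 189.8]), array([-0.03, -0.05, -0.02]))] [-0.33  0.61  1.72  0.    0.81]
```

Request:
arm_command([
  [[-35,5,0],[0,0,0],220],
  [[-50,7,20],[0,0,0],220],
  [[-51,8,55],[0,0,0],220],
  [[-51,8,90],[0,0,0],220],
  [[-51,8,120],[0,0,0],220],
  [[-51,8,145],[0,0,0],220],
  [[-51,8,160],[0,0,0],220],
  [[-51,8,165],[0,0,0],220],
])

```text
clock: 18.1
eef_pos: [0.6353, -0.2178, 0.0107]
ee_rot: [-0.004, 0.674, 0.738, 0.001]
ft_force: [-0.6, 0.6, -2.6]
gripper_width: 0.0256
```

Request:
arm_command([
  [[0,0,0],[0,0,0],220],
  [[0,0,4],[0,0,0],220],
  [[0,0,8],[0,0,0],220],
  [[0,0,11],[0,0,0],220],
  [[0,0,14],[0,0,0],220],
  [[0,0,14],[0,0,0],220],
])

```text
clock: 18.7
eef_pos: [0.6372, -0.2186, -0.0002]
ee_rot: [-0.002, 0.674, 0.738, 0.001]
ft_force: [0.2, 0.6, -1.3]
gripper_width: 0.0259
```

```bash
python3 w.py w7
```

```text
t 18.7 case [-4.700e+01 -3.953e+02 -2.000e-01] pitch 89.8 yawoff 81.1 F [ 0.2  0.6 -1.3] w 0.0259 q [-0.33  0.64  1.64  0.    0.86 -0.43]
blade, tool frame 9699
[[ 46.7 -23.9 -34. ]
 [ 80.8   1.5 -32.1]
 [114.9  23.9  -5.3]] slope z,y per x [ -0.097 -14.552] [-0.015  2.498]
[ 0.63525797 -0.22071563  0.        ] [(array([  -1.2,   -2.1, -180.2]), array([ 0.  , -0.04, -0.  ])), (array([-2. , -2.1, 13.5]), array([ 0.  , -0.04, -0.  ]))] [-0.33  0.61  1.72  0.    0.81]
```

Another ~13.5 mm to go. I'll lower slowly and watch the force.

Request:
arm_command([
  [[-1,-1,3],[0,0,0],220],
  [[-2,-2,6],[0,0,0],220],
  [[-2,-2,8],[0,0,0],220],
  [[-2,-2,10],[0,0,0],220],
  [[-2,-2,11],[0,0,0],220],
  [[-2,-2,11.5],[0,0,0],220],
  [[-2,-2,12],[0,0,0],220],
  [[-2,-2,12],[0,0,0],220],
])

```text
clock: 19.55
eef_pos: [0.6356, -0.2207, -0.012]
ee_rot: [-0.001, 0.674, 0.738, 0.001]
ft_force: [0.0, 0.2, -1.7]
gripper_width: 0.0255
```

Request:
arm_command([
  [[0,0,0.5],[0,0,0],220],
  [[0,0,1],[0,0,0],220],
  [[0,0,1.5],[0,0,0],220],
  [[0,0,1.5],[0,0,0],220],
])

```text
clock: 19.95
eef_pos: [0.6357, -0.2208, -0.0132]
ee_rot: [-0.001, 0.674, 0.738, 0.001]
ft_force: [-1.0, 0.7, 2.0]
gripper_width: 0.0257
```

```bash
python3 w.py w8
```

```text
t 19.95 case [ -49.  -397.1  -13.2] pitch 89.8 yawoff 74.9 F [-1.   0.7  2. ] w 0.0257 q [-0.34  0.65  1.65  0.01  0.84 -0.43]
blade, tool frame 11207
[[ 46.5 -23.9 -33.9]
 [ 80.4   1.  -31.6]
 [114.4  23.9 -18.3]] slope z,y per x [ -0.045 -22.847] [0.003 0.387]
[ 0.63525797 -0.22071563  0.        ] [(array([   0.9,   -0.3, -193.2]), array([ 0.  , -0.04, -0.  ])), (array([ 0.1, -0.4,  0.5]), array([ 0.  , -0.04, -0.  ]))] [-0.33  0.61  1.72  0.    0.81]
```

The vertical force went from -1.7 to +2 N, so it's resting on the felt. I'll open and retreat.

Request:
arm_command([
  [[0,0,0],[0,0,0],175],
  [[0,0,0],[0,0,0],160],
  [[0,0,0],[0,0,0],130],
  [[0,0,0],[0,0,0],100],
  [[0,0,0],[0,0,0],100],
  [[0,0,0],[0,0,0],100],
  [[0,0,0],[0,0,0],100],
])

```text
clock: 20.7
eef_pos: [0.6357, -0.2208, -0.0135]
ee_rot: [-0.001, 0.674, 0.738, 0.001]
ft_force: [-0.8, 0.3, 0.9]
gripper_width: 0.0558
```

Request:
arm_command([
  [[0,0,-10],[0,0,0],100],
  [[0,0,-30],[0,0,0],100],
  [[0,0,-60],[0,0,0],100],
  [[0,0,-100],[0,0,0],100],
  [[0,0,-145],[0,0,0],100],
  [[0,0,-190],[0,0,0],100],
  [[0,0,-220],[0,0,0],100],
  [[0,0,-220],[0,0,0],100],
])

```text
clock: 21.5
eef_pos: [0.6384, -0.2226, 0.213]
ee_rot: [0.003, 0.674, 0.738, 0.003]
ft_force: [-0.2, -0.0, 0.1]
gripper_width: 0.056
```

Request:
arm_command([
  [[-20,-45,0],[0,0,0],100],
  [[-30,-90,0],[0,0,0],100],
  [[-40,-135,0],[0,0,0],100],
  [[-50,-180,0],[0,0,0],100],
  [[-60,-225,0],[0,0,0],100],
  [[-60,-230,0],[0,0,0],100],
  [[-60,-230,0],[0,0,0],100],
  [[-60,-230,0],[0,0,0],100],
])

```text
clock: 22.3
eef_pos: [0.4129, -0.3021, 0.2063]
ee_rot: [-0.001, 0.674, 0.738, 0.002]
ft_force: [-0.4, 0.4, -0.1]
gripper_width: 0.0559
```

```bash
python3 - <<'E'
from h import *
show()
b=capture("top"); cv2.imwrite("pics/end.png",cv2.resize(b["img"][90:260,80:410],(800,412),interpolation=cv2.INTER_CUBIC))
import pickle; pickle.dump(b,open("end.pkl","wb"))
b0=pickle.load(open("first.pkl","rb"))[1]
for n,(u0,u1,v0,v1) in dict(mallet=(226,262,108,190),glue=(84,117,210,234),tin=(372,406,204,232)).items():
  print(n,"mean diff",np.abs(b["img"][v0:v1,u0:u1].astype(int)-b0["img"][v0:v1,u0:u1]).mean().round(2))
v,u=np.mgrid[0:384,0:512]; z=b["range_z"]; h=cv2.cvtColor(b["img"],cv2.COLOR_BGR2HSV).astype(int)
P=(np.stack([(u-b["mtx"][0,2])/b["mtx"][0,0]*z,(v-b["mtx"][1,2])/b["mtx"][1,1]*z,z],-1)-b["t"])@b["R"]
m=((h[...,0]<8)|(h[...,0]>172))&(h[...,1]>150)&(h[...,2]>150)&(u>262)&(u<345)&(v>155)&(v<212)
X=P[m]; print("handle",m.sum(),np.percentile(X,[2,50,98],axis=0).round(3),cv2.minAreaRect((X[:,:2]*1e3).astype(np.float32)))
E
```

```text
t 22.3 case [-284.9 -422.6  206.3] pitch 89.8 yawoff 64.7 F [-0.4  0.4 -0.1] w 0.0559 q [-0.64  0.16  1.85  0.    1.13 -0.73]
mallet mean diff 41.4
glue mean diff 40.58
tin mean diff 43.46
handle 215 [[ 0.623 -0.295  0.01 ]
 [ 0.636 -0.243  0.029]
 [ 0.65  -0.196  0.036]] ((577.4933471679688, -129.83636474609375), (54.43159866333008, 359.6041259765625), 27.245325088500977)
```

View pics/end.png

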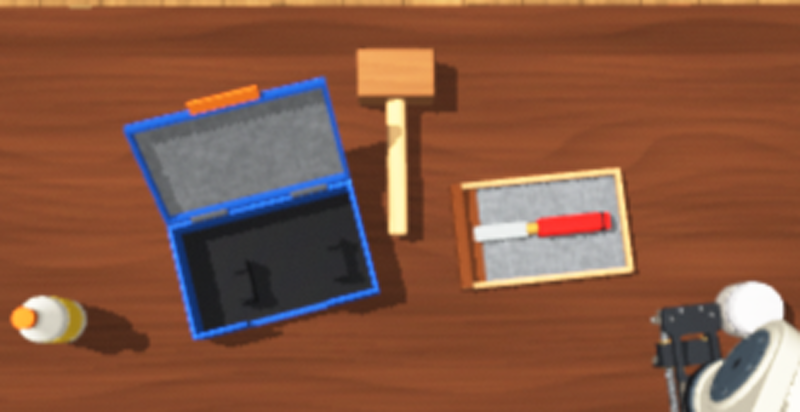

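The final view shows the lid open at its stop and the case empty. The chisel lies in the tray, handle at ~(575,223), blade tip at ~(477,233) towards the cork. The mallet and glue are in the same pixel positions as at the start. The arm is clear of everything, so I'll hand the job in.

```bash
python3 -c "
from h import *
print(sign_off())"
```

```text
the job is handed in; nothing more can be done
None
```

The case is open with its lid resting back at its stop. The chisel is lying in the tray with its blade towards the cork end, and the job was handed in at about 22 s of the 70 s allowed.

**What went wrong on the way:**
- **Lid:** The first push slipped off the lip without opening the lid. On the second push I hooked the lip deeper and carried it over.
- **Chisel:** The first two grips closed empty. The wrist depth image showed the real finger tips about 24 mm short of the reported tool point, so I allowed for that. The next grip held at 25.8 mm. I lowered the chisel until the vertical force changed from -1.7 to +2 N, then released it.

**Last checks (top camera):**
- **Case and chisel:** The lid was open, the case empty and the chisel inside the tray walls.
- **Mallet and glue:** Both were at their starting pixel positions, within 1 or 2 pixels.
- **Tin:** It is partly hidden by the arm in the last picture. The tool stayed about 0.2 m away from it there, but I did not measure its position again.

**Checks that were no use:** My before/after image difference read about 41 grey levels for the mallet, glue and tin alike, probably from a brightness change. The automatic fit of the handle's outline was also spoiled by stray pixels. I relied on the handle's median position, about (0.636, -0.243), and on the picture instead.

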